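# Find the rattling balance-weight case

## Task

In one of the three sealed balance-weight cases for the centrifuge the weight has come loose: pick the cases up and shake each lengthwise, to and fro several times, until you have found the one that rattles, and put any sound case back upright on the pad it came from. Then present the rattling case forward: hold it level and still in the air, about a hand's width above the middle of the yellow-edged inspection mat, and finish while still holding it there. Leave everything else on the bench where it is.

Things in the scene. Friction and masses are not known exactly. Their poses are not given: they have to be found in the camera images.
- case_a: one of three sealed grey boxes that look alike, 132 long (x) x 46 wide (y) x 48 high (z), blue label on the lid, steel latch on each end, standing on its own fixed round black rubber pad (130 across, 3 thick). 0.17 to 0.58 kg empty, so weight tells nothing. Rigid inside, unless it is the rattling one (any of the three). Origin: centre of the underside; z up. Grasp across the width from above, firmly (30 N)
- case_b: one of three sealed grey boxes that look alike, 132 long (x) x 46 wide (y) x 48 high (z), blue label on the lid, steel latch on each end, standing on its own fixed round black rubber pad (130 across, 3 thick). 0.17 to 0.58 kg empty, so weight tells nothing. Rigid inside, unless it is the rattling one (any of the three). Origin: centre of the underside; z up. Grasp across the width from above, firmly (30 N)
- case_c: one of three sealed grey boxes that look alike, 132 long (x) x 46 wide (y) x 48 high (z), blue label on the lid, steel latch on each end, standing on its own fixed round black rubber pad (130 across, 3 thick). 0.17 to 0.58 kg empty, so weight tells nothing. Rigid inside, unless it is the rattling one (any of the three). Origin: centre of the underside; z up. Grasp across the width from above, firmly (30 N)
- case_a_mid (a point): the middle of case_a, 24 above its underside. If this is the rattling case, a 0.16 kg lead ball inside runs freely along x, 44 either way from here (2 across): shaken or rocked along x (tilt over 0.2 rad makes it roll) it knocks the end walls and shifts the balance about the case's y axis by up to 0.07 N m either way, and it stays at that end when levelled; in a sound case nothing shifts
- case_b_mid (a point): the middle of case_b, 24 above its underside. If this is the rattling case, a 0.16 kg lead ball inside runs freely along x, 44 either way from here (2 across): shaken or rocked along x (tilt over 0.2 rad makes it roll) it knocks the end walls and shifts the balance about the case's y axis by up to 0.07 N m either way, and it stays at that end when levelled; in a sound case nothing shifts
- case_c_mid (a point): the middle of case_c, 24 above its underside. If this is the rattling case, a 0.16 kg lead ball inside runs freely along x, 44 either way from here (2 across): shaken or rocked along x (tilt over 0.2 rad makes it roll) it knocks the end walls and shifts the balance about the case's y axis by up to 0.07 N m either way, and it stays at that end when levelled; in a sound case nothing shifts
- mat: inspection mat lying fixed on the bench, white with a yellow edge, 120 x 120 x 2; origin: centre of its underside
- screwdriver: screwdriver lying to the left, about 200 long; origin near its middle; bystander, leave where it is
- wrench: steel wrench lying to the right, about 160 long; origin near its middle; bystander, leave where it is
- jar: small closed jar, 52 across, 65 high; origin: centre of its underside; bystander, leave where it is
- bearing: steel bearing ring lying flat, 56 across, 16 high; origin: centre of its underside; bystander, leave where it is
- rotor_hub: dark steel rotor hub, flange 90 across, 42 high; origin: centre of its underside; bystander, leave where it is
- meter: yellow hand meter lying face up, 130 x 70 x 32; origin: centre of its underside; bystander, leave where it is
Mind the look-alikes: they are no part of the job. Leave any orange look-alike of the case_a alone.

How it is judged:
By the outcome, as a careful person would: the job done as asked, in the order asked, and still so for the second after the job is handed in, while the arm keeps its last pose, push and grip.
It also fails if it takes over 72 s, if anything falls off the work surface, if the arm or the gripper's body presses on something with over 40 N, if the wrist force passes 120 N, or if a joint passes its speed limit or range.

## Robot

A 6-joint arm with a two-finger parallel gripper is mounted at the origin on the work surface. World frame = base frame: x ahead of the robot, y to its left, z up, the work surface at z = 0. Lengths are in mm, angles in rad, forces in N, time in s.
With the tool pointing down it reaches from about 350 to 875 mm from the base axis. Payload 15.5 kg.
Tool frame: the origin (TCP) lies on the front face of the gripper's body, between the roots of the fingers; the fingertips stand 73 mm ahead of it and the grasp point (between the pads) lies 54 mm ahead of it; z points along the fingers, y is the line along which they close (so a half turn about z gives the same grasp; the last joint's range is limited). The gripper opens to 85 mm and grips with 20 to 120 N. Pads are 22 mm wide; open, the fingers measure 114 mm over their backs; the gripper's body (76 mm by 85 mm) begins 54 mm behind the grasp point. The pads swing forward as they close: fully open they stand 13 mm farther back than shut.
Start: joints at [-1.282, 0.494, 1.345, -0, 1.302, -0.096], TCP at [234.61, -579.297, 303.877] pointing down, gripper open.
Joint ranges: [-2.91, 2.91], [-0.82, 2.16], [0.22, 2.67], [-1.22, 4.37], [0.12, 2.79], [-3.08, 3.08]. Speed limits (rad/s): [1.89, 1.89, 2.57, 3.01, 3.01, 3.01].

## Interface

Orientations are given as [roll, pitch, yaw] about the fixed x, y, z axes, in that order (R = Rz(yaw) Ry(pitch) Rx(roll)).
In Python, from rig import env gives the robot as it stands. The module is installed in compiled form; this text tells all that it offers.
- The arm moves only by the tool apply_moves, never from a script. Its argument "steps" is text: rows parted by semicolons, each of 7 numbers parted by spaces: the finger opening in mm, from 0 to 85.4, then the shift along the tool's x, y, z in units of 50 mm (1.0 is 50 mm), then the turn, a rotation vector about the tool's x, y, z in rad. In form: gripper x y z ax ay az; .... A call has 1 to 10 rows; each row shifts and turns the commanded pose from where the row before left it, along the tool's axes as they then stand; what a row does not reach is not made up. A row lasts 1/8 s, in which the tool goes at most 62.5 mm and 10.7 degrees, less where a joint would pass 70% of its speed; a pose out of reach is approached as far as the arm can. A call is refused whole if a number of a shift passes 1 or a number of a turn 0.188, either way. A call with a gripper value outside its range is refused whole. The fingers move at their own pace and stop on an object; the grip force is fixed at half the most. Time passes only in rows, so rows that do not move let the fingers close. It gives the time, the measured TCP pose, the force, the opening and the grip force at its end, in the units of the state.
- env.get_obs(): the state, without advancing time (a new reading comes with each control period).
- env.camera(name): name is "scene" or "top" or "wrist"; returns the picture (400x640x3 uint8, red, green, blue); there is no depth.
- env.calibration(name): a dict with "fx", "fy", "cx", "cy" (pixels), "rvec" (rotation vector, rad) and "tvec" (3), from world to camera coordinates, as OpenCV has them. Camera axes: x right, y down, z forward; pixel columns grow to the right and rows downward; lengths in mm; the calibration is good to about 2 mm. The wrist camera is an equidistant fisheye: a pixel r from the principal point sees the ray r / f radians off the axis. A picture is of the moment at which its call begins: read the wrist's pose just before it. calibration takes no time and is no camera call; for the wrist camera it gives the pose at the moment of the call.
- env.close_job(): hands the job in; it is judged then, once.
The state is a dict: "t": time; "joints": joint angles; "joint_velocities": joint speeds; "tau": joint torques, N m; "tcp_pos": TCP position; "tcp_rot": TCP orientation; "ft_force": force on the tool from outside, world axes, zero at the start; "wrist_torque": the same for the moment, N m; "opening": opening from 0.0 (shut) to 1.0 (fully open); "finger_force": force on a finger pad.
Only numpy, scipy, OpenCV 4.12 (cv2) and the standard library are available. Lean on these libraries where they do the work, as an engineer would, in place of code of your own. Each camera call takes 0.05 s, during which the arm holds its last target. There are 200 camera calls.

## Working session

There is one attempt and no reset: what is moved stays moved. The work goes in short steps, Python scripts to look and compute and a tool call to move; the robot and the scene stay as the last step left them, time stands still between calls to the robot, and variables do not carry over. Pictures are saved under pics/ and viewed, at most 10 in all, crops included, and the job is handed in when it is done.

Besides the shell and the picture viewer there is one more tool, called as name(argument=value, ...) on one line, values as JSON. apply_moves: Moves the arm, as the interface text tells. Its arguments: {"type":"object","properties":{"steps":{"type":"string"}},"required":["steps"]}

```bash
mkdir -p pics; cat > h.py <<'E'
import numpy as np, cv2
from rig import env
from scipy.spatial.transform import Rotation as R
def ray(c,uv,z):
    k=env.calibration(c) if isinstance(c,str) else c
    Rm=R.from_rotvec(np.ravel(k['rvec'])).as_matrix(); t=np.ravel(k['tvec'])
    o=-Rm.T@t; uv=np.atleast_2d(np.float64(uv))
    d=np.c_[(uv[:,0]-k['cx'])/k['fx'],(uv[:,1]-k['cy'])/k['fy'],np.ones(len(uv))]@Rm
    return (o+d*((z-o[2])/d[:,2])[:,None])[:,:2]
E
python3 - <<'E'
from h import *
for n in("top","scene"):
    cv2.imwrite(f'pics/{n}.png',env.camera(n)[:,:,::-1]); print(env.calibration(n))
print(env.get_obs())
E
```

```text
{'fx': 383.3767776095093, 'fy': 383.3767776095093, 'cx': 327.408868322573, 'cy': 209.1074277788856, 'rvec': array([ 2.19529375, -2.19626121,  0.05247903]), 'tvec': array([  -9.90830697,  551.2071472 , 1039.77391814])}
{'fx': 413.2146131122827, 'fy': 413.2146131122827, 'cx': 318.8909525203616, 'cy': 193.0153953035071, 'rvec': array([ 1.16004955,  2.50395517, -0.83734023]), 'tvec': array([ 362.06747387, -313.39115815, 1482.78762483])}
{'t': 0.1, 'joints': array([-1.28145486e+00,  4.94130885e-01,  1.34604012e+00,  3.63437555e-07,
        1.30249438e+00, -9.55154318e-02]), 'joint_velocities': array([-0.00064888, -0.00185857, -0.00135284,  0.00014763, -0.00066455,
        0.00019656]), 'tau': array([ 1.46998424e-03, -8.83591318e+01, -3.84558964e+01, -1.88440818e-04,
        5.28674835e-03,  3.18030764e-06]), 'tcp_pos': array([ 234.56999109, -579.06433254,  303.36356255]), 'tcp_rot': array([-3.14052484e+00, -1.02655435e-04,  3.84856747e-01]), 'ft_force': array([ 0.3258638 , -0.21347207,  0.44836889]), 'wrist_torque': array([ 0.04181141, -0.02484543, -0.00123481]), 'finger_force': 0.0, 'opening': 0.9976509955219771}
```

View pics/top.png

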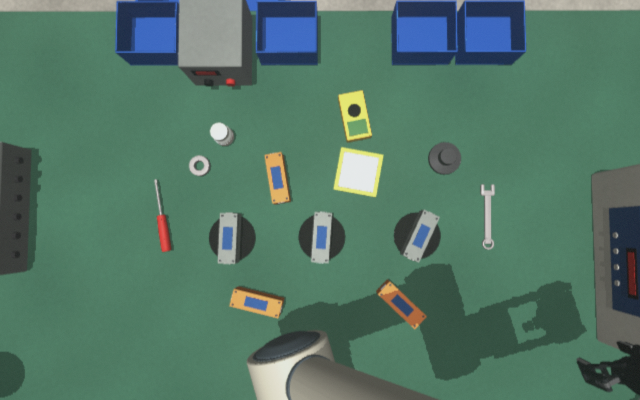

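View pics/scene.png

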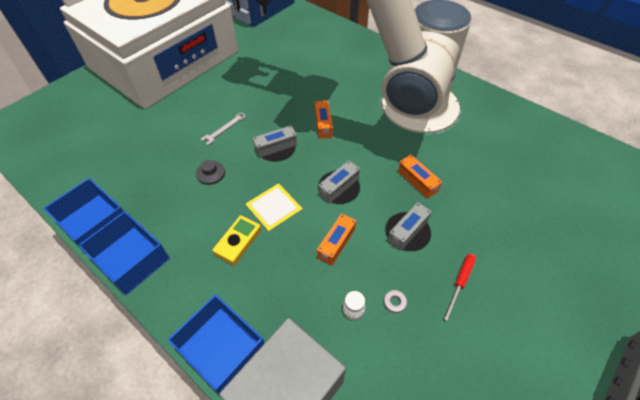

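The top view shows grey cases on black pads at (228,238), (321,237) and (421,236). The orange look-alikes are at (277,178), (256,303) and (402,305), and the mat is at (359,172). I choose the three grey ones. Next I measure them and check them in one crop.

```bash
python3 - <<'E'
from h import *
im=cv2.imread('pics/top.png'); hsv=cv2.cvtColor(im,cv2.COLOR_BGR2HSV)
cv2.imwrite('pics/crop.png',cv2.resize(im[190:290,190:460],None,fx=2.9,fy=2.9,interpolation=cv2.INTER_CUBIC))
def comps(m,z,lo,hi):
    for c in cv2.findContours(m,cv2.RETR_EXTERNAL,cv2.CHAIN_APPROX_NONE)[0]:
        if lo<cv2.contourArea(c)<hi:
            px=c[:,0,:]; p=ray('top',px,z).astype(np.float32)
            r=cv2.minAreaRect(p); b=cv2.boxPoints(r); e=[b[1]-b[0],b[2]-b[1]]; e=max(e,key=np.linalg.norm)
            print(px.mean(0).round(),np.round(r[0],1),np.round(r[1],1),'long axis yaw',round(np.arctan2(e[1],e[0])%np.pi,3))
print('grey');g=cv2.inRange(hsv,(0,0,95),(179,60,255)); g|=cv2.inRange(hsv,(100,120,60),(130,255,255)); g[:, :190]=0;g[:,460:]=0;g[:195]=0;g[280:]=0
comps(g,51,300,3000)
print('labels');comps(cv2.inRange(hsv,(100,120,60),(130,255,255)),51,80,500)
print('mat');comps(cv2.inRange(hsv,(20,120,120),(35,255,255)),2,800,5000)
print('pads');comps(cv2.inRange(hsv,(0,0,0),(179,255,45))|g,3,1000,3000)
E
```

```text
grey
[227. 238.] [473.4 255. ] [ 48.5 137.7] long axis yaw 3.107
[321. 237.] [475.8   7.6] [ 50.1 138. ] long axis yaw 3.06
[421. 236.] [ 478.6 -256.9] [ 49.  137.7] long axis yaw 2.701
labels
[255. 303.] [303.  178.6] [54.1 20.1] long axis yaw 1.329
[402. 305.] [ 298.  -205.3] [51.4 18.5] long axis yaw 0.786
[227. 238.] [473.1 255. ] [52.9 21.2] long axis yaw 0.012
[321. 237.] [475.7   6.8] [21.1 52.7] long axis yaw 3.141
[421. 236.] [ 479.  -257.1] [22.6 56. ] long axis yaw 2.703
[276. 177.] [634.5 125.8] [54.2 20.5] long axis yaw 0.17
mat
[354. 115.] [815.7 -86. ] [133.9  72.2] long axis yaw 0.193
pads
[614. 369.] [ 126.7 -777.1] [172.8 130.5] long axis yaw 1.431
```

View pics/crop.png

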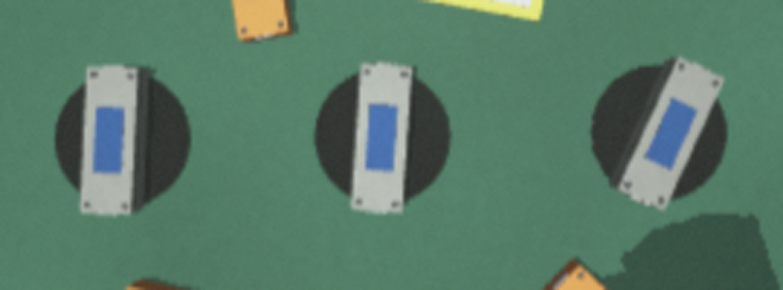

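The crop confirms three grey cases with blue labels on black pads. The orange pieces only show at its edges.

```bash
cat >> h.py <<'E'
def plan(x,y,z,yaw):
    o=env.get_obs(); p=o['tcp_pos']; r=o['tcp_rot']; a=-((yaw-r[2]+np.pi/2)%np.pi-np.pi/2)
    psi=r[2]-a; d=np.array([x,y,z])-p; c,s=np.cos(psi),np.sin(psi)
    print('t',round(o['t'],2),'tcp',p.round(1),r.round(3),'turn z',round(a,3),'then units xyz',(np.array([c*d[0]+s*d[1],s*d[0]-c*d[1],-d[2]])/50).round(2),'op',round(o['opening'],3))
def mean(n=4):
    F=[];T=[]
    for _ in range(n): env.camera('top'); o=env.get_obs(); F.append(o['ft_force']);T.append(o['wrist_torque'])
    psi=o['tcp_rot'][2]; T=np.array(T); ty=T[:,0]*np.sin(psi)-T[:,1]*np.cos(psi); tx=T[:,0]*np.cos(psi)+T[:,1]*np.sin(psi)
    print('t',round(o['t'],2),'F',np.mean(F,0).round(2),'T about tool y',ty.mean().round(3),'+-',ty.std().round(3),'x',tx.mean().round(3),'rot',o['tcp_rot'].round(3),'tcp',o['tcp_pos'].round(1))
E
python3 - <<'E'
from h import *
im=cv2.imread('pics/top.png'); hsv=cv2.cvtColor(im,cv2.COLOR_BGR2HSV)
m=cv2.inRange(im,(170,170,170),(255,255,255))|cv2.inRange(hsv,(15,60,120),(40,255,255))
m[:135]=0;m[205:]=0;m[:,:320]=0;m[:,395:]=0
c=max(cv2.findContours(m,0,2)[0],key=cv2.contourArea);r=cv2.minAreaRect(ray('top',c[:,0,:],2).astype(np.float32));print('mat',r)
for u in((228,238),(321,237.5),(416.5,235)): print('pad',ray('top',u,3))
print(ray('top',(232,238),3))
plan(478.6,-257,200,-.44)
E
```

```text
mat ((656.566650390625, -95.66586303710938), (121.14989471435547, 122.14576721191406), 79.55659484863281)
pad [[471.84327175 264.85327889]]
pad [[473.12813857   7.61716317]]
pad [[ 479.92658385 -256.44308377]]
[[471.83921685 253.78557591]]
t 0.1 tcp [ 234.6 -579.1  303.4] [-3.141 -0.     0.385] turn z 0.825 then units xyz [ 1.67 -7.91  2.07] op 0.998
```

apply_moves(steps="85 0 0 0.4 0 0 0.165;85 0 0 0.4 0 0 0.165;85 0 0 0.4 0 0 0.165;85 0 0 0.4 0 0 0.165;85 0 0 0.4 0 0 0.165;85 0.2 -0.98 0 0 0 0;85 0.2 -0.98 0 0 0 0;85 0.2 -0.98 0 0 0 0;85 0.2 -0.98 0 0 0 0;85 0.2 -0.98 0 0 0 0")

```text
t: 1.35
tcp_pos: [385.0, -377.6, 203.7]
tcp_rot: [-3.141, 0.0, -0.44]
ft_force: [0.2, -0.3, 0.3]
opening: 0.996
finger_force: 0.0
```

apply_moves(steps="85 0.2 -1 0 0 0 0;85 0.2 -1 0 0 0 0;85 0.27 -0.9 0 0 0 0;85 0 0 0 0 0 0;85 0 0 0 0 0 0")

```text
t: 1.98
tcp_pos: [476.1, -262.1, 203.7]
tcp_rot: [3.141, 0.0, -0.44]
ft_force: [0.2, -0.1, -0.1]
opening: 0.997
finger_force: 0.0
```

```bash
python3 - <<'E'
from h import *
plan(478.6,-257,84,-.44)
k=env.calibration('wrist'); print(k)
cv2.imwrite('pics/w1.png',env.camera('wrist')[:,:,::-1])
E
```

```text
t 1.98 tcp [ 476.1 -262.1  203.7] [ 3.141  0.    -0.44 ] turn z 0.0 then units xyz [ 0.   -0.11  2.39] op 0.997
{'fx': 309.70691628693146, 'fy': 309.70691628693146, 'cx': 315.6618226972753, 'cy': 200.57152284677716, 'rvec': array([-1.58827947,  2.50210799,  0.36361744]), 'tvec': array([-34.83968496, 511.80136253, 437.44304425])}
```

View pics/w1.png

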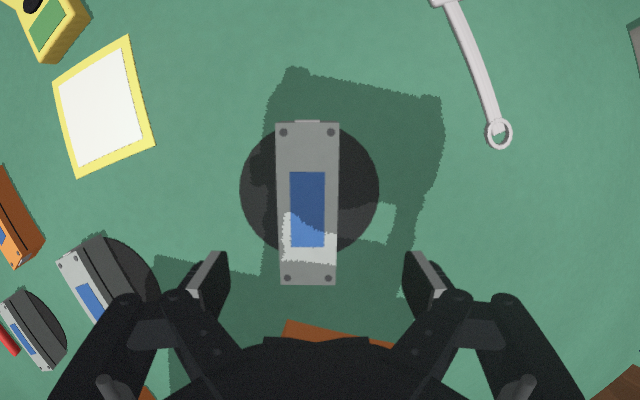

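The wrist view shows the right case, grey and aligned with the tool. It is centred at about (308,205), midway between the fingers to within 5 mm.

apply_moves(steps="85 0 -0.11 0.8 0 0 0;85 0 0 0.8 0 0 0;85 0 0 0.5 0 0 0;85 0 0 0.29 0 0 0;85 0 0 0 0 0 0;40 0 0 0 0 0 0;40 0 0 0 0 0 0;40 0 0 0 0 0 0;40 0 0 0 0 0 0;40 0 0 0 0 0 0")

```text
t: 3.28
tcp_pos: [479.0, -257.3, 85.4]
tcp_rot: [3.141, -0.002, -0.44]
ft_force: [-1.4, 0.6, 10.2]
opening: 0.532
finger_force: 61.7
```

```bash
python3 - <<'E'
from h import *
plan(478.6,-257,84,-.44); print(env.get_obs()['finger_force'])
E
```

```text
t 3.27 tcp [ 479.  -257.3   85.4] [ 3.141e+00 -2.000e-03 -4.400e-01] turn z -0.0 then units xyz [-0.01 -0.    0.03] op 0.532
61.74774885177612
```

apply_moves(steps="40 0 0 -0.4 0 0 0;40 0 0 -0.8 0 0 0;40 0 0 -0.8 0 0 0;40 0 0 -0.4 0 0 0;40 0.5 0 0 0 0 0;40 0.5 0 0 0 0 0;40 -0.8 0 0 0 0 0;40 -0.8 0 0 0 0 0;40 0.8 0 0 0 0 0;40 0.8 0 0 0 0 0")

```text
t: 4.53
tcp_pos: [524.0, -278.3, 204.8]
tcp_rot: [-3.142, 0.0, -0.44]
ft_force: [1.8, -0.2, -4.9]
opening: 0.532
finger_force: 63.6
```

apply_moves(steps="40 -0.8 0 0 0 0 0;40 -0.8 0 0 0 0 0;40 0.8 0 0 0 0 0;40 0.8 0 0 0 0 0;40 -0.8 0 0 0 0 0;40 -0.8 0 0 0 0 0;40 0.8 0 0 0 0 0;40 0.8 0 0 0 0 0;40 -0.5 0 0 0 0 0;40 -0.5 0 0 0 0 0")

```text
t: 5.78
tcp_pos: [478.1, -256.7, 204.2]
tcp_rot: [-3.142, 0.001, -0.44]
ft_force: [0.2, 0.5, -4.1]
opening: 0.529
finger_force: 63.7
```

apply_moves(steps="40 0 0 0 0 0.17 0;40 0 0 0 0 0.17 0;40 0 0 0 0 0 0;40 0 0 0 0 0 0;40 0 0 0 0 -0.17 0;40 0 0 0 0 -0.17 0;40 0 0 0 0 0 0;40 0 0 0 0 0 0")

```text
t: 6.78
tcp_pos: [479.0, -257.1, 204.1]
tcp_rot: [3.141, -0.002, -0.44]
ft_force: [-0.4, -0.4, -4.9]
opening: 0.533
finger_force: 63.7
```

```bash
python3 - <<'E'
from h import *
mean()
E
```

```text
t 6.97 F [ 0.04  0.18 -5.62] T about tool y -0.004 +- 0.012 x -0.018 rot [-3.142e+00 -1.000e-03 -4.400e-01] tcp [ 478.2 -256.9  204.4]
```

apply_moves(steps="40 0 0 0 0 -0.17 0;40 0 0 0 0 -0.17 0;40 0 0 0 0 0 0;40 0 0 0 0 0 0;40 0 0 0 0 0.17 0;40 0 0 0 0 0.17 0;40 0 0 0 0 0 0;40 0 0 0 0 0 0")

```text
t: 7.98
tcp_pos: [478.5, -257.1, 204.9]
tcp_rot: [3.142, 0.002, -0.44]
ft_force: [0.7, 0.5, -4.8]
opening: 0.528
finger_force: 63.7
```

```bash
python3 - <<'E'
from h import *
mean(); plan(479,-257.3,85.4,-.44)
E
```

```text
t 8.18 F [ 0.02 -0.07 -5.46] T about tool y -0.013 +- 0.022 x -0.011 rot [-3.142e+00  1.000e-03 -4.400e-01] tcp [ 479.1 -257.3  204.1]
t 8.18 tcp [ 479.1 -257.3  204.1] [-3.142e+00  1.000e-03 -4.400e-01] turn z -0.0 then units xyz [-0.    0.    2.37] op 0.528
```

Tilting the right case each way and levelling it shifts the balance by only about 0.01 N m, against 0.14 expected for a loose weight. It is sound, so it goes back on its pad.

apply_moves(steps="40 0 0 0.8 0 0 0;40 0 0 0.8 0 0 0;40 0 0 0.5 0 0 0;40 0 0 0.2 0 0 0;40 0 0 0.07 0 0 0;40 0 0 0 0 0 0;40 0 0 0 0 0 0")

```text
t: 9.05
tcp_pos: [479.0, -257.3, 86.7]
tcp_rot: [3.141, -0.001, -0.44]
ft_force: [-0.2, -0.5, -4.9]
opening: 0.531
finger_force: 63.7
```

```bash
python3 - <<'E'
from h import *
plan(479,-257.3,85.4,-.44); print(env.get_obs()['ft_force'])
E
```

```text
t 9.05 tcp [ 479.  -257.3   86.7] [ 3.141e+00 -1.000e-03 -4.400e-01] turn z -0.0 then units xyz [-0.   -0.    0.03] op 0.531
[-0.16416708 -0.5395064  -4.92670654]
```

apply_moves(steps="40 0 0 0.03 0 0 0;40 0 0 0.02 0 0 0;40 0 0 0 0 0 0;85 0 0 0 0 0 0;85 0 0 0 0 0 0;85 0 0 0 0 0 0;85 0 0 0 0 0 0;85 0 0 -0.5 0 0 0;85 0 0 -0.9 0 0 0;85 0 0 -0.9 0 0 0")

```text
t: 10.3
tcp_pos: [478.5, -256.9, 199.4]
tcp_rot: [-3.141, 0.001, -0.44]
ft_force: [0.3, 0.1, 0.0]
opening: 0.994
finger_force: 0.0
```

```bash
python3 - <<'E'
from h import *
plan(475.8,7.4,190,-.07)
E
```

```text
t 10.3 tcp [ 478.5 -256.9  199.4] [-3.141e+00  1.000e-03 -4.400e-01] turn z -0.37 then units xyz [-0.42 -5.27  0.19] op 0.994
```

apply_moves(steps="85 0 0 0 0 0 -0.185;85 0 0 0 0 0 -0.185;85 -0.07 -0.9 0 0 0 0;85 -0.07 -0.9 0 0 0 0;85 -0.07 -0.9 0 0 0 0;85 -0.07 -0.9 0 0 0 0;85 -0.07 -0.9 0 0 0 0;85 -0.07 -0.77 0 0 0 0;85 0 0 0 0 0 0;85 0 0 0 0 0 0")

```text
t: 11.55
tcp_pos: [476.3, 7.0, 198.4]
tcp_rot: [3.141, -0.0, -0.07]
ft_force: [-0.9, 0.2, -0.1]
opening: 0.997
finger_force: 0.0
```

```bash
python3 - <<'E'
from h import *
plan(475.8,7.4,86,-.07)
cv2.imwrite('pics/w2.png',np.hstack([env.camera('wrist')[:,:,::-1][:,150:500],cv2.resize(env.camera('top')[180:290,380:480,::-1],(360,400))]))
E
```

```text
t 11.55 tcp [476.3   7.  198.4] [ 3.141 -0.    -0.07 ] turn z 0.0 then units xyz [-0.01 -0.01  2.25] op 0.997
```

View pics/w2.png

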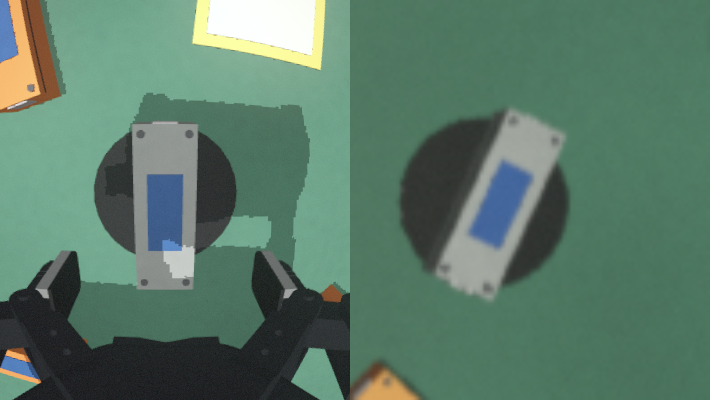

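The right case is upright on its pad as before. The centre case sits at column 165 and the fingers' midpoint is at 165, so it is well centred.

apply_moves(steps="85 0 0 0.8 0 0 0;85 0 0 0.7 0 0 0;85 0 0 0.5 0 0 0;85 0 0 0.23 0 0 0;85 0 0 0 0 0 0;40 0 0 0 0 0 0;40 0 0 0 0 0 0;40 0 0 0 0 0 0;40 0 0 0 0 0 0;40 0 0 0 0 0 0")

```text
t: 12.9
tcp_pos: [476.6, 7.2, 87.8]
tcp_rot: [3.141, -0.002, -0.07]
ft_force: [-0.4, -0.7, 13.3]
opening: 0.534
finger_force: 61.0
```

apply_moves(steps="40 0 0 -0.4 0 0 0;40 0 0 -0.8 0 0 0;40 0 0 -0.8 0 0 0;40 0 0 -0.4 0 0 0;40 0.5 0 0 0 0 0;40 0.5 0 0 0 0 0;40 -0.8 0 0 0 0 0;40 -0.8 0 0 0 0 0;40 0.8 0 0 0 0 0;40 0.8 0 0 0 0 0")

```text
t: 14.15
tcp_pos: [526.2, 3.8, 207.4]
tcp_rot: [-3.142, 0.0, -0.07]
ft_force: [1.0, -0.3, -3.1]
opening: 0.529
finger_force: 62.8
```

apply_moves(steps="40 -0.8 0 0 0 0 0;40 -0.8 0 0 0 0 0;40 0.8 0 0 0 0 0;40 0.8 0 0 0 0 0;40 -0.8 0 0 0 0 0;40 -0.8 0 0 0 0 0;40 0.8 0 0 0 0 0;40 0.8 0 0 0 0 0;40 -0.5 0 0 0 0 0;40 -0.5 0 0 0 0 0")

```text
t: 15.4
tcp_pos: [475.7, 7.3, 206.9]
tcp_rot: [3.142, 0.0, -0.07]
ft_force: [-0.5, -0.1, -2.8]
opening: 0.53
finger_force: 63.6
```

apply_moves(steps="40 0 0 0 0 0.17 0;40 0 0 0 0 0.17 0;40 0 0 0 0 0 0;40 0 0 0 0 0 0;40 0 0 0 0 -0.17 0;40 0 0 0 0 -0.17 0;40 0 0 0 0 0 0;40 0 0 0 0 0 0")

```text
t: 16.4
tcp_pos: [476.4, 7.3, 206.6]
tcp_rot: [3.142, -0.002, -0.07]
ft_force: [-0.6, -1.3, -3.6]
opening: 0.528
finger_force: 65.0
```

```bash
python3 - <<'E'
from h import *
mean()
E
```

```text
t 16.6 F [ 0.04 -0.42 -3.28] T about tool y 0.066 +- 0.029 x 0.012 rot [-3.142e+00 -1.000e-03 -7.000e-02] tcp [475.7   7.3 206.9]
```

apply_moves(steps="40 0 0 0 0 -0.17 0;40 0 0 0 0 -0.17 0;40 0 0 0 0 0 0;40 0 0 0 0 0 0;40 0 0 0 0 0.17 0;40 0 0 0 0 0.17 0;40 0 0 0 0 0 0;40 0 0 0 0 0 0")

```text
t: 17.6
tcp_pos: [476.0, 7.3, 207.3]
tcp_rot: [-3.142, 0.002, -0.07]
ft_force: [0.7, -0.2, -3.2]
opening: 0.533
finger_force: 66.0
```

```bash
python3 - <<'E'
from h import *
mean(); plan(475.8,7.4,86,-.07)
E
```

```text
t 17.8 F [ 0.32  0.04 -3.24] T about tool y -0.047 +- 0.014 x 0.001 rot [-3.142e+00  1.000e-03 -7.000e-02] tcp [476.7   7.2 206.7]
t 17.8 tcp [476.7   7.2 206.7] [-3.142e+00  1.000e-03 -7.000e-02] turn z -0.0 then units xyz [-0.02 -0.    2.41] op 0.529
```

The centre case's balance moves from +0.066 to −0.047 N m. I repeat the rock once to confirm.

apply_moves(steps="40 0 0 0 0 0.17 0;40 0 0 0 0 0.17 0;40 0 0 0 0 0 0;40 0 0 0 0 0 0;40 0 0 0 0 -0.17 0;40 0 0 0 0 -0.17 0;40 0 0 0 0 0 0;40 0 0 0 0 0 0")

```text
t: 18.8
tcp_pos: [476.5, 7.2, 206.6]
tcp_rot: [3.142, -0.002, -0.07]
ft_force: [-0.9, 0.4, -3.3]
opening: 0.532
finger_force: 66.3
```

```bash
python3 - <<'E'
from h import *
mean(8); plan(656.6,-95.7,185,-.07)
E
```

```text
t 19.2 F [-0.37  0.   -3.51] T about tool y 0.071 +- 0.026 x 0.009 rot [ 3.142 -0.    -0.07 ] tcp [476.1   7.2 207. ]
t 19.2 tcp [476.1   7.2 207. ] [ 3.142 -0.    -0.07 ] turn z -0.0 then units xyz [3.75 1.8  0.44] op 0.529
```

Confirmed at +0.071 N m: the centre case rattles. I carry it to about 85 mm above the mat.

apply_moves(steps="40 0.3 0.15 0 0 0 0;40 0.6 0.3 0 0 0 0;40 0.7 0.3 0 0 0 0;40 0.7 0.3 0.1 0 0 0;40 0.6 0.3 0.2 0 0 0;40 0.5 0.25 0.2 0 0 0;40 0.25 0.15 0.15 0 0 0;40 0.1 0.05 0.05 0 0 0;40 0 0 0 0 0 0;40 0 0 0 0 0 0")

```text
t: 20.45
tcp_pos: [656.5, -95.2, 172.3]
tcp_rot: [-3.142, -0.0, -0.07]
ft_force: [-0.2, 0.8, -3.0]
opening: 0.529
finger_force: 66.3
```

```bash
python3 - <<'E'
from h import *
plan(656.6,-95.7,172,-.07)
cv2.imwrite('pics/end.png',np.hstack([env.camera('scene')[50:300,150:450,::-1],env.camera('top')[60:310,200:500,::-1]]))
E
```

```text
t 20.45 tcp [656.5 -95.2 172.3] [-3.142 -0.    -0.07 ] turn z 0.0 then units xyz [0.   0.01 0.01] op 0.529
```

View pics/end.png

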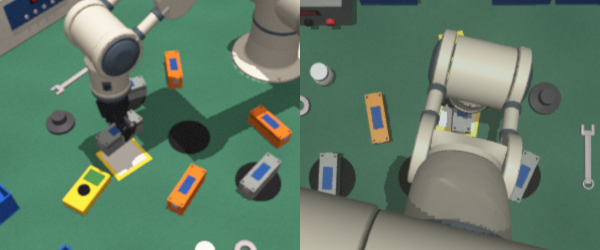

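The case hangs above the mat and everything else is in place. I zoom in to check it is level.

```bash
python3 - <<'E'
from h import *
im=np.hstack([cv2.resize(env.camera('scene')[140:240,220:320,::-1],(400,400),interpolation=2),cv2.resize(env.camera('wrist')[:,:,::-1][50:400,150:500],(400,400))])
cv2.imwrite('pics/lvl.png',im)
E
```

```text
(no output)
```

View pics/lvl.png

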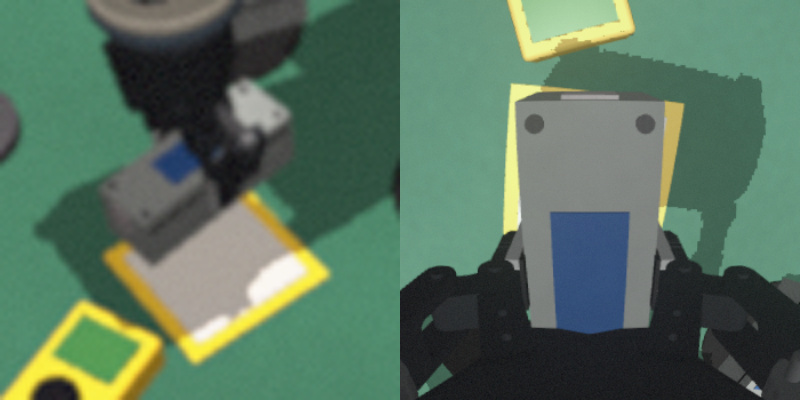

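```bash
python3 - <<'E'
from h import *
k=env.calibration('wrist'); Rm=R.from_rotvec(k['rvec']).as_matrix(); o=-Rm.T@k['tvec']; psi=env.get_obs()['tcp_rot'][2]
px=np.array([(516,100),(664,101),(551,212),(629,212),(531,326),(650,328)],float); px=np.c_[(px[:,0]-400)*.875+150,px[:,1]*.875+50]
d=(px-[k['cx'],k['cy']])/k['fx']; r=np.linalg.norm(d,axis=1); D=np.c_[d/r[:,None]*np.sin(r)[:,None],np.cos(r)]@Rm
for i,w in((0,46),(2,21.3),(4,46)):
  for z in (130,135.5,141):
    P=[o+D[j]*(z-o[2])/D[j,2] for j in(i,i+1)]; m=(P[0]+P[1])/2-[656.5,-95.2,0]
    print(z,'width',np.linalg.norm(P[0]-P[1]).round(1),'of',w,'along',(m[0]*np.cos(psi)+m[1]*np.sin(psi)).round(1))
E
```

```text
130 width 47.3 of 46 along 63.8
135.5 width 45.0 of 46 along 64.3
141 width 42.6 of 46 along 64.8
130 width 26.8 of 21.3 along 25.6
135.5 width 25.5 of 21.3 along 28.0
141 width 24.2 of 21.3 along 30.3
130 width 49.3 of 46 along -27.0
135.5 width 46.9 of 46 along -22.1
141 width 44.5 of 46 along -17.2
```

```bash
python3 - <<'E'
from h import *
k=env.calibration('wrist'); Rm=R.from_rotvec(k['rvec']).as_matrix(); psi=env.get_obs()['tcp_rot'][2]
im=env.camera('wrist').astype(int); print(env.get_obs()['tcp_rot'])
sat=(im.max(2)-im.min(2)); N=[]
L=[];Rr=[]
for v in range(145,232,3):
    g=cv2.GaussianBlur(sat[v].astype(np.float32)[None],(5,1),0)[0]
    a=[u for u in range(230,300) if g[u]>=25>g[u+1]]; b=[u for u in range(340,400) if g[u]<=25<g[u+1]]
    f=lambda u:u+(g[u]-25)/(g[u]-g[u+1])
    if a:L.append((f(a[0]),v))
    if b:Rr.append((f(b[-1]),v))
print(np.round(L[::5],1).tolist(),np.round(Rr[::5],1).tolist())
for p in(L,Rr):
    p=np.array(p)
    for _ in range(3):
        d=(p-[k['cx'],k['cy']])/k['fx']; r=np.linalg.norm(d,axis=1); D=np.c_[d/r[:,None]*np.sin(r)[:,None],np.cos(r)]@Rm
        n=np.linalg.svd(D)[2][2]; e=abs(D@n); print(len(p),'rms px',(e.std()*310).round(2)); p=p[e<max(2*np.median(e),.002)]
    N.append(n)
x=np.cross(*N); x/=np.linalg.norm(x); x*=np.sign(x[0]); print('dir',x.round(3),'yaw',np.arctan2(x[1],x[0]).round(3),'slope',np.arcsin(x[2]).round(3))
E
```

```text
[ 3.14158475e+00 -2.39509728e-04 -6.99984724e-02]
[[251.4, 145.0], [251.8, 160.0], [252.5, 175.0], [253.3, 190.0], [254.3, 205.0], [254.9, 220.0]] [[380.3, 145.0], [381.1, 160.0], [379.0, 175.0], [378.2, 190.0], [377.4, 205.0], [376.5, 220.0]]
29 rms px 0.3
27 rms px 0.15
26 rms px 0.07
29 rms px 0.3
24 rms px 0.15
23 rms px 0.11
dir [ 0.997 -0.073  0.009] yaw -0.073 slope 0.009
```

The lid slopes by about 0.01 rad, so the case is level. I hand the job in.

```bash
python3 -c "
from h import *
print(env.get_obs()['joint_velocities'].round(3)); print(env.close_job())"
```

```text
[-0.001  0.005 -0.003  0.    -0.001  0.001]
the job is handed in; nothing more can be done
None
```

The centre case is the one that rattles: it is held level and still about 85 mm above the middle of the mat. The right case tested sound and is back upright on its pad; the left case was never touched, and the job is handed in.

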